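# Strip the cooled heating-block stack in the fume hood

### The arm

A 6-joint arm with a two-finger parallel gripper is mounted at the origin on the work surface. World frame = base frame: x ahead of the robot, y to its left, z up, the work surface at z = 0. Lengths are in mm, angles in rad, forces in N, time in s.
With the tool pointing down it reaches from about 300 to 775 mm from the base axis. Payload 14.6 kg.
Tool frame: the origin (TCP) lies on the centre line of the jaws, within the pads' length; the fingertips stand 19 mm ahead of it and the grasp point (between the pads) is the TCP (bot.tip_reach is the distance from the TCP to the fingertips, in mm); z points along the fingers, y is the line along which they close (so a half turn about z gives the same grasp; the last joint's range is limited). The gripper opens to 85 mm and grips with 20 to 120 N. Pads are 22 mm wide; open, the fingers measure 114 mm over their backs; the gripper's body (76 mm by 85 mm) begins 54 mm behind the grasp point. The pads swing forward as they close: fully open they stand 13 mm farther back than shut.
Start: joints at [-0.067, 0.3, 1.521, -0, 1.321, -0.067], TCP at [549.991, -0.002, 250.281] pointing down, gripper open.
Joint ranges: [-3.03, 3.03], [-0.79, 2.21], [0.23, 2.52], [-1.04, 4.18], [0, 3.07], [-2.55, 2.55]. Speed limits (rad/s): [2.22, 2.22, 2.57, 3.14, 3.14, 3.14].

### API

Orientations are given as a unit quaternion [w, x, y, z].
In Python, from rig import bot gives the robot as it stands. Calls block until the motion is done:
- bot.move_to(position, orientation): joint-space move of the TCP to a pose.
- bot.servo_line(position, attitude=None, speed=150, until_force=None): straight line of the TCP; attitude=None keeps the orientation; speed is the mean speed in mm/s. With until_force (N) it stops when the force on the tool has changed by that much, and returns True; else False.
- bot.move_joints(angles): joint-space move.
- bot.move_gripper(opening, grip_force=None): finger opening in mm; grip_force is the grip in N (None keeps the last); returns when the fingers have stopped.
- bot.dwell(seconds).
- bot.ik(position, orientation): joint angles nearest the present ones, or None.
- bot.read_state(): the state.
- bot.read_camera(name): name is "scene" or "side" or "wrist"; returns a dict with "image" (420x560x3 uint8, blue, green, red), "depth" (420x560 float32, mm along the optical axis (not along the pixel's ray), 0 where there is no reading), "fovy" (degrees; the focal length in pixels is half the picture's height over the tangent of half this angle, whatever the lens; pixels are square), "cx", "cy" (the principal point, pixels), "k1" (the pictures are not rectified: a ray, as slopes to the right and down, at radius r is drawn at 1 + k1 r^2 times it, then the intrinsics apply), "eye" and "attitude" of the camera in the world; the wrist camera has in their place "mount" (4x4, takes a point from camera to tool coordinates, whose origin is the TCP and whose axes are the flange's). Camera axes: x right, y down, z forward; pixel columns grow to the right and rows downward; lengths in mm; the calibration is good to about 2 mm. A picture is of the moment at which its call begins: read the wrist's pose just before it.
A pose or a line that the arm cannot do raises bot.MotionError and nothing moves.
- bot.finish_job(): hands the job in; it is judged then, once.
The state is a dict: "clock": time; "joint_positions": joint angles; "qvel": joint speeds; "effort": joint torques, N m; "ee_pos": TCP position; "tool_rot": TCP orientation; "ft_force": force on the tool from outside, world axes, zero at the start; "moment": the same for the moment, N m; "grip_width": finger opening in mm; "grip_force": force on a finger pad.
Only numpy, scipy, OpenCV 4.12 (cv2) and the standard library are available. Lean on these libraries where they do the work, as an engineer would, in place of code of your own. Each camera call takes 0.05 s, during which the arm holds its last target. There are 200 camera calls.

### The job

The heating blocks have cooled on their plate: draw the yellow-headed pin straight up out of the stack, without shifting the blocks, and stand it in the hole of the yellow holder. Then take the stack apart from the top, one block at a time, leaving the blocks below where they are, and set each down (do not drop it) flat, centred and square on the mat of its own colour: green, then red, then blue. Leave the small amber bottle standing in its place.

Things in the scene. Friction and masses are not known exactly. Their poses are not given: they have to be found in the camera images.
- pin: Steel pin with a yellow round knob. Shaft 10 mm across, 84 mm long from its lower end to the knob; knob 20 mm across and 32 mm high, so 116 mm in all. It stands loose (1 mm play all round) in the holes of all three blocks, lower end on the cooling plate, knob's underside on the green block. Origin: middle of the lower end; z runs up the shaft to the knob. Weighs about 0.065 kg.
- holder: Yellow block fixed to the bench, 56 x 56 mm and 62 mm high, with one upright round hole in the middle of its top, 24 mm across and 56 mm deep (hole floor 6 mm above the bench). The pin stands in it with its knob above and may lean a little. Origin: centre of its underside; z up.
- cool_plate: Bare aluminium cooling plate fixed to the bench, 90 mm along its x, 130 mm along its y, 12 mm thick, under the stack; the stack stands on its middle. Origin: centre of its underside; z up.
- block_small: Green aluminium heating block, a slab 40 mm along its x, 50 mm along its y (long side), 28 mm high, with dark tube wells at its corners and a 12 mm hole through its middle in which the pin stands at the start. Top of the stack: it lies on the red block, underside 68 mm above the bench. Weighs about 0.13 kg. Origin: centre of its underside; z up. Grip it across its x sides.
- block_mid: Red aluminium heating block, a slab 50 mm along its x, 80 mm along its y (long side), 28 mm high, with dark tube wells along both short ends and a 12 mm hole through its middle in which the pin stands at the start. Middle of the stack: it lies on the blue block, underside 40 mm above the bench. Weighs about 0.26 kg. Origin: centre of its underside; z up. Grip it across its x sides.
- block_large: Blue aluminium heating block, a slab 60 mm along its x, 110 mm along its y (long side), 28 mm high, with dark tube wells along both short ends and a 12 mm hole through its middle in which the pin stands at the start. Bottom of the stack: it lies on the cooling plate, underside 12 mm above the bench. Blocks may be turned a few degrees against each other. Weighs about 0.42 kg. Origin: centre of its underside; z up. Grip it across its x sides.
- mat_green: Green parking mat with a white field in the middle, 70 mm along its x, 80 mm along its y (its long side), 3 mm thick, fixed to the bench; the place of the green block. It is 30 mm longer and wider than that block. Origin: centre of its underside, on the bench top (z = 0); its top is 3 mm above.
- mat_red: Red parking mat with a white field in the middle, 80 mm along its x, 110 mm along its y (its long side), 3 mm thick, fixed to the bench; the place of the red block. It is 30 mm longer and wider than that block. Origin: centre of its underside, on the bench top (z = 0); its top is 3 mm above.
- mat_blue: Blue parking mat with a white field in the middle, 90 mm along its x, 140 mm along its y (its long side), 3 mm thick, fixed to the bench; the place of the blue block. It is 30 mm longer and wider than that block. Origin: centre of its underside, on the bench top (z = 0); its top is 3 mm above.
- vial: Small amber bottle with black cap, 28 mm across and 58 mm high, standing loose among the work near the middle of the far row; not to be moved or knocked over. Origin: centre of its underside; z up.
Mind the look-alikes: they are no part of the job. Leave any purple look-alike of the block_small alone. Leave any turquoise look-alike of the mat_blue alone.

How it is judged (in metres and radians):
On the way, in this order (a step that is already met when the one before it is completed fails the run):
1. the pin stands released in the holder, the three blocks still stacked where they were (horizontal distance between pin and holder below 0.013 m and z of pin in the frame of holder below 0.016 m and angle between pin's own z axis and vertical below 0.35 rad and contact force between the fingers and pin below 0.1 N and linear speed of pin below 0.02 m/s and distance of each of block_small, block_mid, block_large from where it was at the start of the episode below 0.015 m), for 0.2 s.
2. the green block lies released on the green mat, red and blue still where they were (horizontal distance between block_small and mat_green below 0.012 m and z of block_small in the frame of mat_green below 0.006 m and angle between block_small's own z axis and vertical below 0.08 rad and angle between the x axis of block_small and the x axis of mat_green, either way round below 0.2 rad and contact force between the fingers and block_small below 0.1 N and linear speed of block_small below 0.02 m/s and distance of each of block_mid, block_large from where it was at the start of the episode below 0.015 m), for 0.2 s.
3. the red block lies released on the red mat, blue still where it was (horizontal distance between block_mid and mat_red below 0.012 m and z of block_mid in the frame of mat_red below 0.006 m and angle between block_mid's own z axis and vertical below 0.08 rad and angle between the x axis of block_mid and the x axis of mat_red, either way round below 0.2 rad and contact force between the fingers and block_mid below 0.1 N and linear speed of block_mid below 0.02 m/s and distance of block_large from where it was at the start of the episode below 0.015 m), for 0.2 s.
4. the blue block lies released on the blue mat (horizontal distance between block_large and mat_blue below 0.012 m and z of block_large in the frame of mat_blue below 0.006 m and angle between block_large's own z axis and vertical below 0.08 rad and angle between the x axis of block_large and the x axis of mat_blue, either way round below 0.2 rad and contact force between the fingers and block_large below 0.1 N and linear speed of block_large below 0.02 m/s), for 0.2 s.
At the end, for the whole second after the job is handed in: Pin down in the holder hole (within 13 mm of its axis and 10 mm of its floor, lean under 0.35 rad); each block flat on its own colour of mat, within 12 mm of its centre and 0.2 rad of square; bottle upright within 20 mm of where it stood; all released and at rest (all of step 4 and horizontal distance between pin and holder below 0.013 m and z of pin in the frame of holder below 0.016 m and angle between pin's own z axis and vertical below 0.35 rad and contact force between the fingers and pin below 0.1 N and linear speed of each of pin, block_small, block_mid below 0.02 m/s and horizontal distance between block_small and mat_green below 0.012 m and z of block_small in the frame of mat_green below 0.006 m and angle between each of block_small, block_mid's own z axis and vertical below 0.08 rad and angle between the x axis of block_small and the x axis of mat_green, either way round below 0.2 rad and contact force between the fingers and block_small below 0.1 N and horizontal distance between block_mid and mat_red below 0.012 m and z of block_mid in the frame of mat_red below 0.006 m and angle between the x axis of block_mid and the x axis of mat_red, either way round below 0.2 rad and contact force between the fingers and block_mid below 0.1 N and angle between vial's own z axis and vertical below 0.2 rad and distance of vial from where it was at the start of the episode below 0.02 m); the robot touches nothing.
It fails at once if the green block is dropped or falls freely (more than about 18 mm) (contact force between the fingers and block_small below 0.05 N and linear speed of block_small above 0.6 m/s).
It fails at once if the red block is dropped or falls freely (more than about 18 mm) (contact force between the fingers and block_mid below 0.05 N and linear speed of block_mid above 0.6 m/s).
It fails at once if the blue block is dropped or falls freely (more than about 18 mm) (contact force between the fingers and block_large below 0.05 N and linear speed of block_large above 0.6 m/s).
It fails at once if the amber bottle is knocked over (angle between vial's own z axis and vertical above 0.6 rad).
It also fails if it takes over 128 s, if anything falls off the work surface, if the arm or the gripper's body presses on something with over 40 N, if the wrist force passes 120 N, or if a joint passes its speed limit or range.

## Working session

There is one attempt and no reset: what is moved stays moved. The work goes in short steps, each a Python script; the robot and the scene stay as the last script left them, time stands still between calls to the robot, and variables do not carry over. Pictures are saved under pics/ and viewed, at most 14 in all, crops included, and the job is handed in when it is done.

```bash
ls; mkdir -p pics
cat > h.py <<'E'
import numpy as np, cv2
from rig import bot
from scipy.spatial.transform import Rotation as R
def rot(q): return R.from_quat([q[1],q[2],q[3],q[0]]).as_matrix()
def cam(name):
    s=bot.read_state(); c=bot.read_camera(name)
    if name=="wrist":
        T=np.eye(4);T[:3,:3]=rot(s["tool_rot"]);T[:3,3]=s["ee_pos"];M=T@np.array(c["mount"])
        c["E"]=M[:3,3];c["A"]=M[:3,:3]
    else:
        c["E"]=np.array(c["eye"]);a=np.array(c["attitude"]);c["A"]=a if a.shape==(3,3) else rot(a)
    c["f"]=c["image"].shape[0]/2/np.tan(np.radians(c["fovy"])/2)
    return c
def rays(c,uv):
    uv=np.atleast_2d(np.array(uv,float))
    K=np.array([[c["f"],0,c["cx"]],[0,c["f"],c["cy"]],[0,0,1]])
    p=cv2.undistortPoints(uv[:,None],K,np.array([c["k1"],0,0,0,0.]))[:,0]
    return np.c_[p,np.ones(len(p))]
def plane(c,uv,z):
    d=rays(c,uv)@c["A"].T; return c["E"]+d*((z-c["E"][2])/d[:,2])[:,None]
def cloud(c,mask):
    v,u=np.nonzero(mask&(c["depth"]>0)); d=rays(c,np.c_[u,v])*c["depth"][v,u][:,None]
    return c["E"]+d@c["A"].T, np.c_[u,v]
def down(yaw): # tool z down, closing axis y at angle yaw+90deg ; x axis at yaw
    c,s=np.cos(yaw),np.sin(yaw)
    m=np.array([[c,s,0],[s,-c,0],[0,0,-1]]).astype(float)
    q=R.from_matrix(m).as_quat(); return [q[3],q[0],q[1],q[2]]
E
python3 - <<'E'
from h import *
for n in("scene","side","wrist"):
    c=cam(n);cv2.imwrite(f"pics/{n}0.png",c["image"]);print(n,c["E"],c["fovy"],c["k1"],c["A"].round(2).tolist())
print(bot.read_state())
E
```

```text
pics
scene [ 930.79801098 -759.35821627  635.88386688] 43.53965633958899 -0.14873290539219647 [[0.84, 0.3, -0.46], [0.55, -0.43, 0.72], [0.02, -0.85, -0.52]]
side [-162.42076405 -585.86889432  824.88835166] 43.00856443665283 -0.10412766173878166 [[0.72, -0.46, 0.52], [-0.69, -0.47, 0.55], [-0.01, -0.76, -0.65]]
wrist [550.91139673  84.17510316 373.70936303] 58.945475877987874 -0.04598068891234724 [[1.0, -0.0, -0.0], [-0.0, -0.94, -0.33], [-0.0, 0.33, -0.94]]
{'clock': 0.15, 'joint_positions': array([-6.66340936e-02,  3.00356583e-01,  1.52145654e+00,  1.72608900e-05,
        1.32071619e+00, -6.66132477e-02]), 'qvel': array([-0.0023528 , -0.00280836, -0.00182771, -0.00070458, -0.00088242,
        0.00199089]), 'effort': array([ 1.15317634e-03, -5.43663168e+01, -3.61884356e+01, -9.07762978e-05,
        3.16729136e-03,  4.75633647e-05]), 'ee_pos': array([ 5.49828840e+02, -6.47824862e-03,  2.49836817e+02]), 'tool_rot': array([-3.57974569e-04,  7.07115587e-01,  7.07097820e-01, -3.02083411e-04]), 'ft_force': array([ 0.2834085 ,  0.00322024, -0.46298349]), 'moment': array([0.00859401, 0.01488551, 0.02102887]), 'grip_force': 0.0, 'grip_width': 85.09063274248908}
```

View pics/scene0.png

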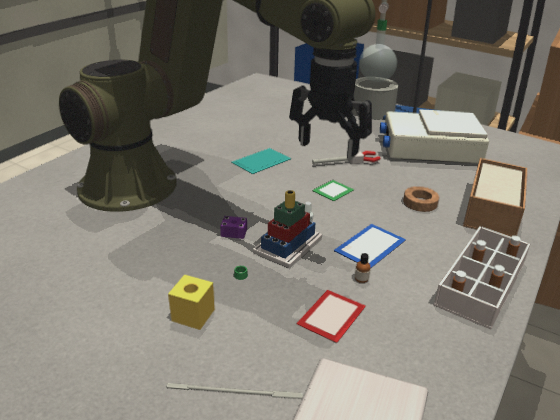

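View pics/side0.png

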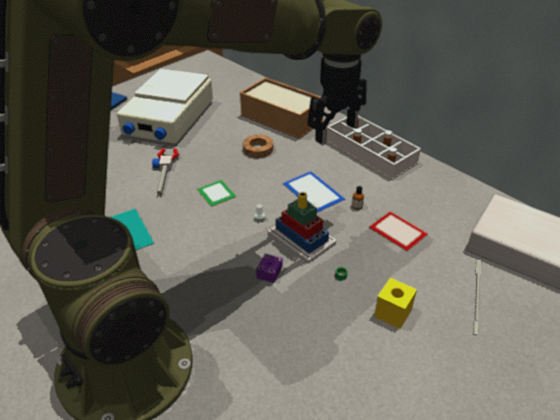

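View pics/wrist0.png

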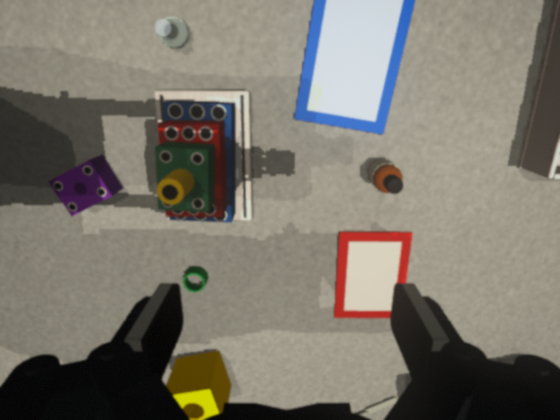

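Scene: the pin knob is at (290,200) on the stack (290,225). The yellow holder (191,300) is the other yellow item. The green items are the green block (289,212), the green mat (333,190) and a green ring (240,272). The purple block (233,227) and the turquoise mat (260,160) are the decoys. The red mat is at (332,315), the blue mat at (370,245), the amber bottle at (363,268) and a clear vial at (308,208). The wrist view shows the knob at (175,187). I'll take two higher wrist views to measure from.

```bash
cat >> h.py <<'E'
HUE={"yellow":[(22,34)],"green":[(45,82)],"red":[(0,7),(172,180)],"blue":[(105,122)]}
def cmask(c,col,smin=110,vmin=30):
    h=cv2.cvtColor(c["image"],cv2.COLOR_BGR2HSV)
    m=np.zeros(h.shape[:2],np.uint8)
    for a,b in HUE[col]: m|=cv2.inRange(h,(a,smin,vmin),(b,255,255))
    return m
def rect(p): # centre, (short,long), direction of short side (rad in -90..90)
    (x,y),(w,h),a=cv2.minAreaRect(p[:,:2].astype(np.float32))
    a=np.radians(a)
    if w>h: w,h=h,w; a+=np.pi/2
    return np.round([x,y,w,h],1),round((np.degrees(a)+90)%180-90,1)
E
cat > look.py <<'E'
from h import *
import sys
for i,(x,y) in enumerate([(530,110),(530,-60)]):
    bot.move_to([x,y,400],down(np.pi/2)); bot.dwell(.3)
    c=cam("wrist"); cv2.imwrite(f"pics/hi{i}.png",c["image"])
    allp,uv=cloud(c,np.ones((420,560),bool))
    print("view",i,c["E"].round(),"bench z",np.median(allp[:,2]).round(1))
    for col in HUE:
        m=cmask(c,col); 
        n,l,st,_=cv2.connectedComponentsWithStats(cv2.morphologyEx(m,cv2.MORPH_CLOSE,np.ones((3,3),np.uint8)))
        for k in range(1,n):
            if st[k,4]<60: continue
            p,q=cloud(c,l==k); z=np.percentile(p[:,2],[5,50,95]).round(0)
            if z[2]<25: out=[(3,rect(plane(c,cv2.findContours((l==k).astype(np.uint8),0,1)[0][0][:,0],3)))]
            else:
                out=[]
                for zt in (40,68,96,128,62):
                    s=abs(p[:,2]-zt)<4
                    if s.sum()>40: out.append((zt,int(s.sum()),rect(p[s])))
            print(col,st[k].tolist(),z,out)
E
python3 look.py
```

```text
view 0 [531. 194. 523.] bench z 1.1
yellow [0, 211, 23, 58, 1034] [10. 13. 17.] [(3, (array([ 98. , -36.8,  35.5, 103. ]), np.float64(-15.0)))]
yellow [226, 229, 20, 25, 331] [ 97. 127. 130.] [(128, 187, (array([470. ,  12.5,  18.9,  18.9]), np.float64(43.6)))]
yellow [212, 344, 45, 58, 2048] [ 9. 55. 64.] [(40, 167, (array([ 445.6, -258.9,   52.1,   55. ]), np.float64(-77.7))), (68, 64, (array([ 446.1, -261.2,   53.9,   55.5]), np.float64(13.3))), (62, 930, (array([ 445.6, -262.3,   56.8,   58.7]), np.float64(11.6)))]
green [183, 0, 60, 53, 991] [2. 3. 5.] [(3, (array([435.3, 267.2,  63.5,  68.5]), np.float64(78.4)))]
green [233, 218, 20, 27, 164] [95. 96. 98.] [(96, 163, (array([478.7,  19.2,  15.3,  39.3]), np.float64(40.2)))]
green [228, 286, 15, 15, 102] [ 8. 13. 17.] [(3, (array([ 447.3, -129.7,   22.6,   26.7]), np.float64(-3.2)))]
red [220, 193, 41, 62, 762] [52. 68. 70.] [(68, 558, (array([469.7,  12.1,  49.8,  81. ]), np.float64(-1.5))), (62, 73, (array([488.2,  23.6,  40.6,  91.8]), np.float64(30.7)))]
red [333, 260, 54, 60, 1222] [2. 4. 5.] [(3, (array([ 646.3, -125.2,   
[... 796 characters left out ...]
13, 12, 102] [95. 96. 98.] [(96, 101, (array([469.2,  -4.6,  12.4,  12.5]), np.float64(83.2)))]
green [221, 183, 17, 16, 74] [12. 15. 17.] [(3, (array([ 447.3, -126.6,   22.8,   23.7]), np.float64(90.0)))]
red [212, 57, 45, 72, 819] [43. 68. 70.] [(68, 721, (array([470.3,  11.2,  50.5,  80. ]), np.float64(-2.0))), (62, 67, (array([493.6,  10.6,  15.9,  76.7]), np.float64(9.0)))]
red [337, 152, 60, 73, 1609] [2. 3. 5.] [(3, (array([ 646.3, -124.4,   80.8,  109.6]), np.float64(-0.4)))]
blue [308, 0, 82, 74, 1479] [2. 3. 5.] [(3, (array([609.2,  86.4,  89.4,  90.4]), np.float64(-9.4)))]
blue [258, 48, 5, 86, 228] [39. 40. 42.] [(40, 225, (array([497.1,  12.4,   5. , 102. ]), np.float64(-2.8)))]
```

```bash
python3 -c "
import cv2,numpy as np
cv2.imwrite('pics/hi.png',cv2.resize(np.vstack([cv2.imread('pics/hi0.png')[:330],cv2.imread('pics/hi1.png')[:330]]),None,fx=.9,fy=.9))"
```

```text
(no output)
```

View pics/hi.png

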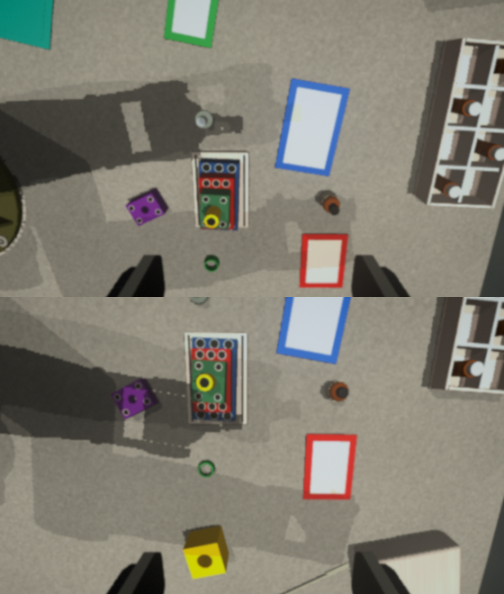

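The two views agree within about 1 mm and match the given sizes. The pin is at (470,12), the holder at (446,-262), and the red mat, blue mat and stack are measured. Next I'll go above the pin and take a close crop, with the fingers closing along the blocks' short side.

```bash
cat > s1.py <<'E'
from h import *
bot.move_to([470.2,12.3,250],down(np.radians(88.3))); bot.move_gripper(45); bot.dwell(.3)
c=cam("wrist"); cv2.imwrite("pics/pin.png",c["image"][60:360,130:430])
p,uv=cloud(c,np.ones((420,560),bool)); near=(abs(p[:,0]-470)<60)&(abs(p[:,1]-12)<75)
k=near&(p[:,2]>126)&(p[:,2]<134); print("knob",k.sum(),rect(p[k]),np.median(p[k],0))
print("knob ray", plane(c,uv[k].mean(0),128))
for z in(96,68,40,12):
    s=near&(abs(p[:,2]-z)<3); print(z,s.sum(),rect(p[s]))
E
python3 s1.py
```

```text
knob 572 (array([470. ,  12.7,  18.7,  19. ]), np.float64(-42.9)) [469.99049908  12.96910127 128.37213567]
knob ray [[469.98070148  12.87524046 128.        ]]
96 2346 (array([469.9,  12. ,  40. ,  51. ]), np.float64(-3.8))
68 1897 (array([469.9,  11.9,  50.1,  80.8]), np.float64(-1.1))
40 1945 (array([469.8,  11.5,  60.3, 110.1]), np.float64(-2.6))
12 3895 (array([469.9,  12.5,  90.3, 128.4]), np.float64(-0.8))
```

View pics/pin.png

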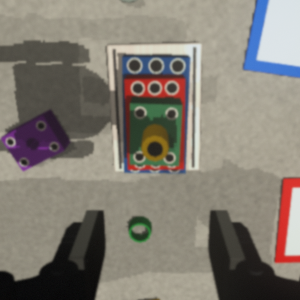

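The crop shows the yellow knob at (155,147) on the green block, with the purple decoy well to the left at (38,140). The measured sizes match the description, so I'll draw the pin.

```bash
cat > s2.py <<'E'
from h import *
q=down(np.radians(88.3))
bot.servo_line([470,12.4,119],q,speed=80); 
print("f",bot.read_state()["ft_force"].round(1))
bot.move_gripper(15,25); s=bot.read_state(); print(s["grip_width"],s["grip_force"],s["ft_force"].round(1),s["ee_pos"])
bot.servo_line([470,12.4,235],q,speed=60)
s=bot.read_state(); print(s["grip_width"],s["grip_force"])
bot.move_to([445.8,-262,235],q); bot.dwell(.3)
c=cam("wrist"); cv2.imwrite("pics/hold.png",c["image"])
p,uv=cloud(c,np.ones((420,560),bool)); n=(abs(p[:,0]-446)<45)&(abs(p[:,1]+262)<45)
t=n&(abs(p[:,2]-62)<3); print("top",t.sum(),rect(p[t]))
sh=(np.hypot(p[:,0]-446,p[:,1]+262)<40)&(p[:,2]>125)&(p[:,2]<175)
for z in(135,150,165):
    k=(np.hypot(p[:,0]-446,p[:,1]+262)<40)&(abs(p[:,2]-z)<6); print(z,k.sum(), p[k].mean(0) if k.any() else None)
E
python3 s2.py
```

```text
f [ 0.3  0.3 -0. ]
19.38840732931908 24.305405616760254 [-1.8  0.5  4.3] [470.05127821  12.40497033 119.23327349]
19.233742834661903 24.423213601112366
top 3691 (array([ 446. , -261.8,   56.1,   56.5]), np.float64(12.3))
135 86 [ 446.85838577 -257.69892884  135.53269608]
150 109 [ 447.03638488 -257.9259526   149.86898674]
165 140 [ 447.02145666 -257.77323474  165.11666344]
```

View pics/hold.png

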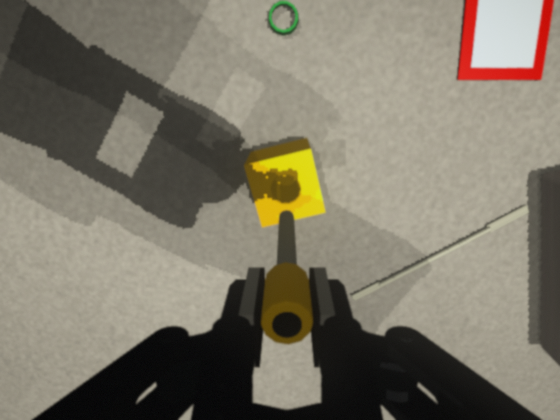

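The pin hangs straight: its shaft runs to (287,215), the lower end is over the holder, and the hole is at (285,187). I'll lower it in.

```bash
cat > s3.py <<'E'
from h import *
q=down(np.radians(88.3))
bot.servo_line([445.2,-261.8,150],q,speed=90)
print(bot.servo_line([445.2,-261.8,114],q,speed=40,until_force=6))
s=bot.read_state(); print(s["ee_pos"],s["ft_force"].round(1))
bot.move_gripper(45); bot.dwell(.3)
bot.servo_line([445.2,-261.8,240],q,speed=120); bot.dwell(.2)
c=cam("wrist"); 
p,uv=cloud(c,np.ones((420,560),bool)); k=(np.hypot(p[:,0]-446,p[:,1]+262)<40)&(p[:,2]>117); print("knob top",p[k].mean(0),k.sum(),rect(p[k]))
# look for green mat and the stack
bot.move_to([435,267,250],down(np.radians(78))); bot.dwell(.3)
c=cam("wrist"); m=cmask(c,"green"); n,l,st,_=cv2.connectedComponentsWithStats(m); j=1+st[1:,4].argmax()
print("green mat",st[j],rect(plane(c,cv2.findContours((l==j).astype(np.uint8),0,1)[0][0][:,0],3)))
cv2.imwrite("pics/gmat.png",c["image"])
bot.move_to([470.2,12.3,250],down(np.radians(87))); bot.move_gripper(70); bot.dwell(.3)
c=cam("wrist");cv2.imwrite("pics/stack2.png",c["image"])
p,uv=cloud(c,np.ones((420,560),bool)); near=(abs(p[:,0]-470)<60)&(abs(p[:,1]-12)<75)
for z in(96,68,40,12):
    s=near&(abs(p[:,2]-z)<3); print(z,s.sum(),rect(p[s]))
s=near&(abs(p[:,2]-96)<3)
a=np.zeros((420,560),np.uint8);a[uv[s,1].astype(int),uv[s,0].astype(int)]=1;print("pix",cv2.minAreaRect(uv[s].astype(np.float32)))
print(bot.read_state()["clock"])
E
python3 s3.py
```

```text
False
[ 445.30099703 -261.86810377  114.239664  ] [-0.5 -0.2 -0.2]
knob top [ 446.31571601 -251.83360231  270.97143742] 19187 (array([ 446.1, -258.7,   30.6,   79.9]), np.float64(88.4))
green mat [ 250  121   70   77 2344] (array([436.4, 275. ,  69.1,  77.9]), np.float64(-12.1))
96 3022 (array([469.9,  12. ,  40. ,  50.9]), np.float64(-3.6))
68 1922 (array([469.9,  12.2,  50. ,  80.6]), np.float64(-1.3))
40 1937 (array([470. ,  11.8,  60.2, 109.7]), np.float64(-2.6))
12 3920 (array([469.8,  12. ,  90.2, 129.3]), np.float64(-0.9))
pix ((285.0, 194.0), (62.0, 52.0), 90.0)
17.7917
```

View pics/gmat.png

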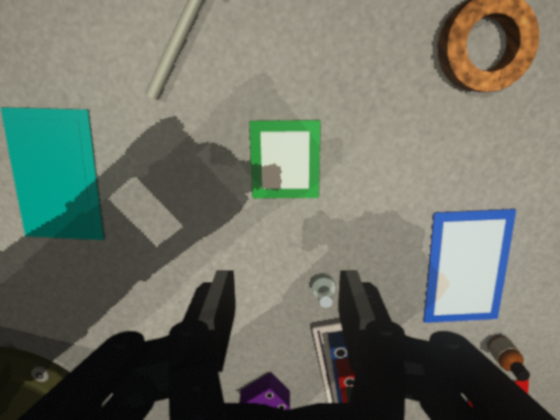

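View pics/stack2.png

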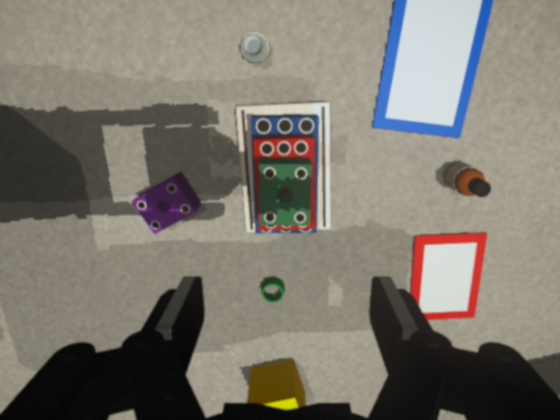

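The green mat is at (285,158) in the first picture. In the second the stack is unmoved, with the green block at (285,194) and its hole empty. I'll confirm the pin in the holder with the scene camera, then move green.

```bash
cat > pp.py <<'E'
from h import *
def up(c):
    p,uv=cloud(c,cmask(c,"yellow")>0); k=(np.hypot(p[:,0]-446,p[:,1]+262)<25)&(p[:,2]>75); return p[k]
def pick_place(src,a0,z0,w,dst,a1,force):
    """block underside z0 at src, short side at a0 deg, width w -> mat at dst, a1"""
    q0,q1=down(np.radians(90+a0)),down(np.radians(90+a1)); zt=z0+23.5
    bot.move_to([*src,200],q0); bot.move_gripper(min(85,w+25))
    hit=bot.servo_line([*src,zt+25],q0,speed=100) or bot.servo_line([*src,zt],q0,speed=50,until_force=12)
    if hit: bot.servo_line([*src,200],q0); raise SystemExit("hit on approach")
    bot.move_gripper(w-8,force); s=bot.read_state()
    print("grip",s["grip_width"].round(1),s["grip_force"],s["ee_pos"].round(1),s["ft_force"].round(1))
    zt=s["ee_pos"][2]
    if abs(s["grip_width"]-w)>4: raise SystemExit("bad width")
    bot.servo_line([*src,zt+20],q0,speed=40); bot.servo_line([*src,220],q0,speed=120)
    bot.move_to([*dst,220],q1); print("held",bot.read_state()["grip_width"])
    zp=zt-z0+3
    bot.servo_line([*dst,zp+15],q1,speed=120); bot.dwell(.2)
    print("touch",bot.servo_line([*dst,zp-1],q1,speed=20,until_force=6),bot.read_state()["ee_pos"].round(1),zp.round(1))
    bot.move_gripper(min(85,w+25)); bot.dwell(.3)
    bot.servo_line([*dst,120],q1,speed=100); bot.servo_line([*dst,250],q1,speed=200); bot.dwell(.2)
    c=cam("wrist"); p,uv=cloud(c,np.ones((420,560),bool)); d=p[:,:2]-dst
    k=(np.hypot(*d.T)<80)&(abs(p[:,2]-31)<4); print("placed",k.sum(),rect(p[k]),"want",dst,a1,"z",np.median(p[k,2]))
    return c
def stack(z,src=(470,12)):
    bot.move_to([*src,250],down(np.radians(88))); bot.dwell(.2)
    c=cam("wrist");p,uv=cloud(c,np.ones((420,560),bool)); n=(abs(p[:,0]-src[0])<60)&(abs(p[:,1]-src[1])<75)
    for zz in z: s=n&(abs(p[:,2]-zz)<3); print(zz,s.sum(),rect(p[s]))
    print(bot.read_state()["clock"]); return c
E
cat > s4.py <<'E'
from pp import *
for n in("scene","side"):
    p=up(cam(n)); print("pin",n,len(p),p.mean(0).round(1) if len(p) else "",p[:,2].max().round(1) if len(p) else "")
print("tip",bot.tip_reach)
c=pick_place((469.9,12.1),-3.6,68,40,(436.4,275.),-12.1,40)
stack((68,40,12))
E
python3 s4.py
```

```text
pin scene 194 [ 449.6 -266.   110.7] 125.2
pin side 168 [ 440.9 -263.3  111.5] 127.2
tip 19.0Traceback (most recent call last):
  File "s4.py", line 5, in <module>
    c=pick_place((469.9,12.1),-3.6,68,40,(436.4,275.),-12.1,40)
  File "pp.py", line 11, in pick_place
    print("grip",s["grip_width"].round(1),s["grip_force"],s["ee_pos"].round(1),s["ft_force"].round(1))
                 ^^^^^^^^^^^^^^^^^^^^^
AttributeError: 'float' object has no attribute 'round'
```

The pin is standing in the holder: its knob top is at about 122. The script only crashed on a print, with the gripper closed on green. I'll fix that, reopen, rise and rerun.

```bash
sed -i 's/s\["grip_width"\].round(1)/round(s["grip_width"],1)/; s/zp.round(1)/round(float(zp),1)/' pp.py
cat > s4.py <<'E'
from pp import *
s=bot.read_state(); print(s["grip_width"],s["ee_pos"])
bot.move_gripper(65); bot.servo_line([469.9,12.1,200])
stack((96,68,40))
c=pick_place((469.9,12.1),-3.6,68,40,(436.4,275.),-12.1,40)
stack((68,40,12))
E
python3 s4.py
```

```text
39.33337841476907 [470.14969763  12.09831453  91.92231957]
96 3056 (array([471.2,  12.1,  40.1,  50.6]), np.float64(-3.4))
68 1933 (array([469.8,  12.1,  50.2,  80.8]), np.float64(-1.3))
40 1942 (array([469.9,  11.8,  60.2, 109.6]), np.float64(-2.6))
22.225
grip 39.5 41.00863873958588 [470.2  12.1  91.9] [-0.1  0.1  5.3]
held 39.33184186223591
touch True [436.3 274.9  26.9] 26.9
placed 2131 (array([437.3, 274.9,  40.2,  50.7]), np.float64(-11.7)) want (436.4, 275.0) -12.1 z 31.362725245170566
68 5201 (array([469.9,  12.2,  49.9,  80.5]), np.float64(-1.1))
40 1961 (array([469.9,  11.6,  60.2, 110.1]), np.float64(-2.6))
12 3914 (array([470. ,  12. ,  90.4, 129.2]), np.float64(-0.6))
34.1
```

Green is placed within 1 mm and the lower blocks are unmoved. Next red, then blue.

```bash
cat > s5.py <<'E'
from pp import *
c=pick_place((469.9,12.2),-1.2,40,50,(646.3,-124.8),-0.4,50)
cv2.imwrite("pics/red.png",c["image"])
stack((40,12))
E
python3 s5.py
```

```text
grip 49.2 52.83795118331909 [470.1  12.2  64. ] [-2.5  0.1  6.9]
held 48.928533422483156
touch True [ 646.1 -124.8   27.1] 27.0
placed 4342 (array([ 647.1, -124.8,   50.2,   80.6]), np.float64(-0.5)) want (646.3, -124.8) -0.4 z 31.39129461057098
40 7431 (array([469.9,  11.8,  60.3, 109.7]), np.float64(-2.5))
12 3953 (array([470. ,  12.4,  90.2, 128.5]), np.float64(-0.5))
46.275
```

View pics/red.png

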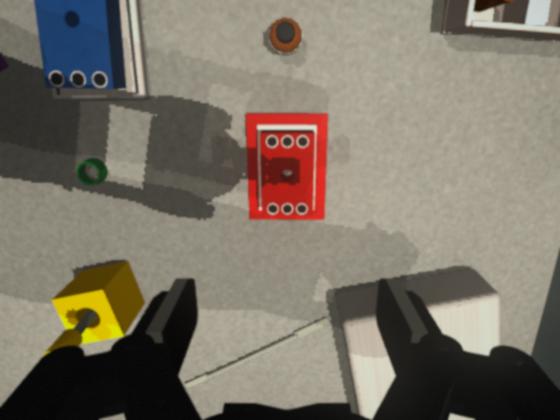

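Red is centred on its mat at (287,167), and the bottle is upright at (285,35). Now blue.

```bash
cat > s6.py <<'E'
from pp import *
c=pick_place((469.9,11.8),-2.5,12,60,(613.1,110.7),-9.4,60)
bot.move_to([540,20,400],down(np.pi/2)); bot.dwell(.3)
c=cam("wrist"); cv2.imwrite("pics/end.png",c["image"])
for n in("scene","side"): p=up(cam(n)); print("pin",n,p[:,2].max())
print(bot.read_state()["clock"])
E
python3 s6.py
```

```text
grip 59.0 65.40245532989502 [470.1  11.8  36.1] [-2.7 -0.8  6.9]
held 58.716736561771484
touch True [612.9 110.7  27.1] 27.1
placed 7084 (array([613.9, 110.7,  60.2, 108.8]), np.float64(-9.5)) want (613.1, 110.7) -9.4 z 31.37509603451261
pin scene 125.79789604684714
pin side 126.05173859015929
58.9333
```

View pics/end.png

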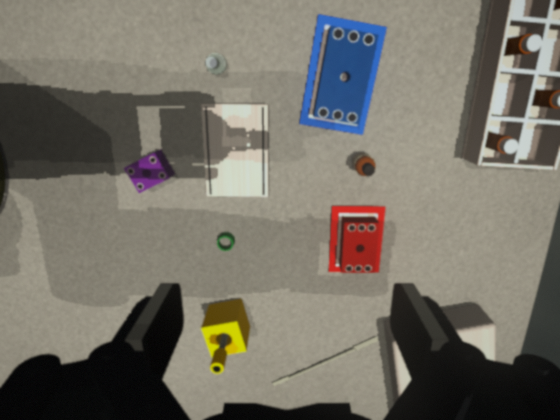

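The blue block at (344,77) and the red block at (358,243) lie square on their mats. The bottle stands at (364,163), the pin is in the holder at (222,340), and the decoys are untouched. Handing in.

```bash
python3 -c "
from rig import bot
print(bot.finish_job())"
```

```text
the job is handed in; nothing more can be done
None
```

The job is handed in (verdict not shown): the pin is in the yellow holder, the green, red and blue blocks lie on their own mats within about 1 mm of centre, the bottle still stands where it was, and the clock read about 59 s of the 128 s allowed.

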